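# Seat the nickel whistle in the crimp block's corner and hold it for the lever

### The arm

A 7-joint arm with a two-finger parallel gripper is mounted at the origin on the work surface. World frame = base frame: x ahead of the robot, y to its left, z up, the work surface at z = 0. Lengths are in m, angles in rad, forces in N, time in s.
With the tool pointing down it reaches from about 0.425 to 0.825 m from the base axis. Payload 3.6 kg.
Tool frame: the origin (TCP) lies on the centre line of the jaws, within the pads' length; the fingertips stand 11 mm ahead of it and the grasp point (between the pads) lies 8 mm behind it; z points along the fingers, y is the line along which they close (so a half turn about z gives the same grasp; the last joint's range is limited). The gripper opens to 93 mm and grips with 3 to 60 N. Pads are 15 mm wide; open, the fingers measure 128 mm over their backs; the gripper's body (75 mm by 188 mm) begins 65 mm behind the grasp point.
Start: joints at [-1.238, 0.615, -0.013, 1.423, 0.008, 1.103, -0.04], TCP at [0.229, 0.608, 0.23] pointing down, gripper open.
Joint ranges: [-3.12, 3.12], [-0.3, 2.06], [-1.34, 1.32], [0.26, 2.42], [-1.36, 4.5], [0.01, 1.98], [-2.84, 2.84]. Speed limits (rad/s): [2.79, 2.79, 3.14, 3.14, 3.14, 3.14, 3.14].

### API

Orientations are given as a 3x3 rotation matrix whose columns are the frame's x, y, z axes.
In Python, from bench import ctrl gives the robot as it stands.
- The arm moves only by the tool step_arm, never from a script. Its argument "series" is a list that holds one entry, the list of rows, each a list of 5 numbers: the shift along the tool's x, y, z in m, then the turn about the tool's z in rad, then the finger opening in m, from 0 to 0.093. A call has 1 to 12 rows; each row is the pose to reach, as a shift and turn from the pose commanded when the call began, along the tool's axes at that moment; what a row does not reach only later rows make up. A row lasts 1/8 s, in which the tool goes at most 62.5 mm and 10.7 degrees, less where a joint would pass 70% of its speed; a pose out of reach is approached as far as the arm can. A call with a gripper value outside its range is refused whole. The fingers move at their own pace and stop on an object; "grip_force" is the grip in N (left out, the last holds). Time passes only in rows, so rows that repeat a pose let the fingers close. It gives the time, the measured TCP pose, the force, the opening and the grip force at its end, in the units of the state.
- ctrl.state(): the state, without advancing time (a new reading comes with each control period).
- ctrl.capture(name): name is "side" or "top"; returns the picture (400x640x3 uint8, blue, green, red); there is no depth.
- ctrl.calibration(name): a dict with "vertical_fov" (degrees; the focal length in pixels is half the picture's height over the tangent of half this angle, whatever the lens; pixels are square), "cx", "cy" (the principal point, pixels), "k1" (the pictures are not rectified: a ray, as slopes to the right and down, at radius r is drawn at 1 + k1 r^2 times it, then the intrinsics apply), "T" (4x4, takes a point from camera to world coordinates). Camera axes: x right, y down, z forward; pixel columns grow to the right and rows downward; lengths in m; the calibration is good to about 2 mm. A picture is of the moment at which its call begins. calibration takes no time and is no camera call.
- ctrl.close_job(): hands the job in; it is judged then, once.
The state is a dict: "clock": time; "joint_pos": joint angles; "joint_vel": joint speeds; "effort": joint torques, N m; "position": TCP position; "eef_rot": TCP orientation; "ft_force": force on the tool from outside, world axes, zero at the start; "torque": the same for the moment, N m; "width": opening from 0.0 (shut) to 1.0 (fully open); "gripper_force": force on a finger pad.
Only numpy, scipy, OpenCV 4.12 (cv2) and the standard library are available. Lean on these libraries where they do the work, as an engineer would, in place of code of your own. Each camera call takes 0.05 s, during which the arm holds its last target. There are 200 camera calls.

### The job

Pick up the box-section nickel whistle from the cork pad with a light grip and lay it window up on the bed of the brass crimp block, collared tail end towards the lever. Press it gently into the corner so that its side bears on the long fence and its tail on the end fence at once, and finish while still holding it pressed there, ready for a mate to pull the lever over. It is thin-walled and polished: do not squeeze or ram it, leave the lever open, and leave the other things where they lie.

Things in the scene. Friction and masses are not known exactly. Their poses are not given: they have to be found in the camera images.
- whistle: box-section polished nickel whistle, 130 long, 26 wide, 34 mm high, 110 g, window up on the cork pad. Origin: centre of its underside; z up. +x: tail (x = 65 mm), flat end with a brass band; -x: beak, underside sloping up over the last 25 mm. Dark window on top at x = -22 mm. Flat parallel sides from x = -35 mm to the tail. Thin: more than about 60 N a finger dents it
- whistle_corner (a point): the lower corner of the whistle's tail that belongs in the crimp block's corner: x = +65, y = +13, z = 0 mm in the whistle's frame
- crimp_block: fixed brass block, bed and fences slick (friction 0.25), base 130 x 215 x 20 mm with origin under its middle; bed at z = 20 mm. Long fence on the +x side, end fence on the -y side; -x and +y sides open. Behind the end fence (y = -69 to -101 mm): yoke 82 mm high with the lever. Seated, the whistle points its tail (+x) to the block's -y, its +y side to +x, its origin at x = 17, y = 20, z = 20 mm
- crimp_corner (a point): the inner corner of the two fences at bed height: x = 30, y = -45, z = 20 mm in the crimp block's frame
- long_fence: rigid steel strip, 14 mm thick, only 9 mm higher than the bed: fingers kept more than 9 mm above the bed pass over it. Bearing face at x = 30 mm of the crimp block's frame, from y = -45 to 105 mm. Own origin 20 mm above the block's origin, same axes. A press over about 35 N marks the whistle
- end_fence: rigid steel bar across the bed, 13 mm thick, 24 mm higher than the bed; bearing face at y = -45 mm of the crimp block's frame, from x = -45 to 44 mm. Own origin 20 mm above the block's origin, same axes. A press over about 35 N marks the whistle
- crimp_lever (a joint): hinge of the short brass crimp lever with a black ball: 0 to 0.2 rad at the start, leaning back from the bed by about 0.7 to 0.5 rad from upright, stays where it is (stiff); it grows as the lever is pulled over towards the bed. The ball is then about 170 mm above the table. Leave it
- cork_pad: fixed cork pad 240 x 200 x 5 mm, origin at the centre of its underside; the whistle and the plug lie on it
- fipple_plug: olive-wood fipple plug, 60 mm long, 22 mm wide, 18 mm high, lying on the cork pad beyond the whistle; bystander, origin at its underside
- collar_dish: white ceramic dish of rectangular brass collars, 112 mm across, 26 mm high; bystander, origin at the centre of its underside
- voicing_file: flat voicing file with a wooden handle, 220 mm long; bystander, origin near its middle
- bench_brush: bench brush; bystander
- oil_bottle: amber oil bottle, 48 mm across, 110 mm high; bystander, origin at the centre of its underside
- wax_jar: glass jar with a metal cap, 60 mm across, 50 mm high; bystander, origin at the centre of its underside
Mind the look-alikes: they are no part of the job. There is more than one size of the whistle; the job needs the middle-sized.

How it is judged:
By the outcome, as a careful person would: the job done as asked, in the order asked, and still so for the second after the job is handed in, while the arm keeps its last pose, push and grip.
It also fails if it takes over 56 s, if anything falls off the work surface, if the arm or the gripper's body presses on something with over 40 N, if the wrist force passes 120 N, or if a joint passes its speed limit or range.

## Working session

There is one attempt and no reset: what is moved stays moved. The work goes in short steps, Python scripts to look and compute and a tool call to move; the robot and the scene stay as the last step left them, time stands still between calls to the robot, and variables do not carry over. Pictures are saved under pics/ and viewed, at most 10 in all, crops included, and the job is handed in when it is done.

Besides the shell and the picture viewer there is one more tool, called as name(argument=value, ...), one argument or row to a line, values as JSON. step_arm: Moves the arm, as the interface text tells. Its arguments: {"type":"object","properties":{"series":{"type":"array","items":{"type":"array","items":{"type":"array","items":{"type":"number"}}}},"grip_force":{"type":"number"}},"required":["series"]}

```bash
mkdir -p pics
cat > h.py <<'E'
import numpy as np, cv2
from bench import ctrl
def K(n):
    c=ctrl.calibration(n); f=200/np.tan(np.radians(c["vertical_fov"])/2)
    return c,f
def ray(n,u,v):
    c,f=K(n); M=np.array([[f,0,c["cx"]],[0,f,c["cy"]],[0,0,1]])
    p=cv2.undistortPoints(np.array([[[u,v]]],float),M,np.array([c["k1"],0,0,0.]))[0,0]
    T=np.array(c["T"]); return T[:3,3],T[:3,:3]@np.array([p[0],p[1],1])
def onz(n,u,v,z):
    o,d=ray(n,u,v); return o+d*(z-o[2])/d[2]
def pix(n,P):
    c,f=K(n); T=np.array(c["T"]); q=T[:3,:3].T@(np.array(P)-T[:3,3]); x,y=q[:2]/q[2]
    s=1+c["k1"]*(x*x+y*y); return np.array([c["cx"]+f*x*s,c["cy"]+f*y*s])
E
python3 - <<'E'
from h import *
for n in("top","side"):
    cv2.imwrite(f"pics/{n}0.png",ctrl.capture(n)); c=ctrl.calibration(n); print(n,c["k1"],c["vertical_fov"],np.round(c["T"],3).tolist())
s=ctrl.state(); print(s["clock"],s["position"],np.round(s["eef_rot"],3).tolist(),s["ft_force"])
E
```

```text
top 0.02542782776206654 55.31381537889484 [[0.002, -0.985, 0.17, 0.32], [-1.0, 0.001, 0.021, -0.009], [-0.021, -0.17, -0.985, 1.215], [0.0, 0.0, 0.0, 1.0]]
side 0.04080189335871586 45.085032648829156 [[0.873, -0.267, 0.408, 0.005], [-0.487, -0.44, 0.755, -1.013], [-0.022, -0.858, -0.514, 0.751], [0.0, 0.0, 0.0, 1.0]]
0.1 [0.22861664 0.60774302 0.22862801] [[-0.936, 0.352, -0.001], [0.352, 0.936, -0.002], [-0.0, -0.002, -1.0]] [-0.26826603 -0.47996655 -0.15583185]
```

View pics/top0.png

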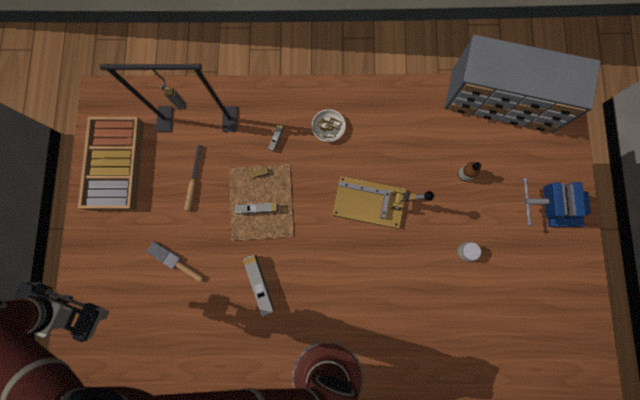

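View pics/side0.png

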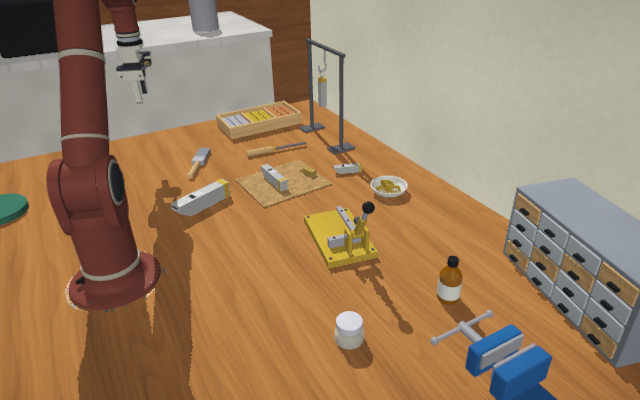

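Both views show three whistles lying on the bench and one hanging. Candidates in the top view: middle one on the cork pad (256,209), large one (258,285), small one (276,138), and one hanging on the stand (172,95). I choose the one on the cork and will check it in a crop.

Run:
```python
from h import *
t=cv2.imread("pics/top0.png"); 
a=cv2.resize(t[190:230,225:295],None,fx=8,fy=8,interpolation=cv2.INTER_CUBIC)   # 560x320
b=cv2.resize(t[170:235,325:440],None,fx=4.87,fy=4.87,interpolation=cv2.INTER_CUBIC)[:, :560]
c=cv2.vconcat([a,b[:270]]);print(b.shape)
cv2.imwrite("pics/crop1.png",c)
```

```text
(317, 560, 3)
```

View pics/crop1.png

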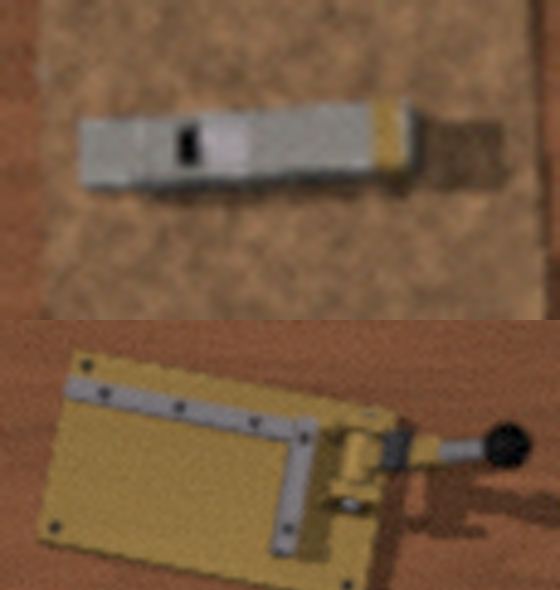

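The crop shows the right whistle: beak at left, window at crop (190,145), brass band at the right end (390,135), so its tail already points towards -y. The long fence is the block's upper strip, the end fence its right bar, and the lever is open to the right.

Run:
```python
from h import *
t=cv2.imread("pics/top0.png")
def rect(x0,x1,y0,y1,f,name):
    c=cv2.resize(t[y0:y1,x0:x1],None,fx=8,fy=8,interpolation=cv2.INTER_CUBIC)
    hsv=cv2.cvtColor(c,cv2.COLOR_BGR2HSV); m=f(hsv).astype(np.uint8)*255
    m=cv2.morphologyEx(m,cv2.MORPH_CLOSE,np.ones((25,25)));m=cv2.morphologyEx(m,cv2.MORPH_OPEN,np.ones((9,9)))
    cs=max(cv2.findContours(m,cv2.RETR_EXTERNAL,cv2.CHAIN_APPROX_NONE)[0],key=cv2.contourArea)
    h=cs[:,0,:].astype(float)
    px=(h+.5)/8-.5+[x0,y0]
    return px
def toworld(px,z): return np.array([onz("top",u,v,z)[:2] for u,v in px])
def show(nm,W):
    r=cv2.minAreaRect((W*1000).astype(np.float32)); print(nm,"rect c,size,ang",np.round(r[0],1),np.round(r[1],1),round(r[2],2)); print(np.round(cv2.boxPoints(r),1).tolist())
# whistle: grey or yellow band bright
w=rect(225,295,190,230,lambda h:((h[...,1]<75)&(h[...,2]>75))|((h[...,1]>130)&(h[...,2]>120)),"w")
W=toworld(w,.039); show("whistle top",W)
# top (+x) silhouette edge in world
def edge(W,axis,sign,lo,hi):
    o=1-axis; a=W[(W[:,o]>lo)&(W[:,o]<hi)]; med=np.median(a[:,axis]); a=a[sign*(a[:,axis]-med)>0]
    p=np.polyfit(a[:,o],a[:,axis],1); r=a[:,axis]-np.polyval(p,a[:,o]); a=a[abs(r)<.0025]; p=np.polyfit(a[:,o],a[:,axis],1)
    return p
y0,y1=W[:,1].min(),W[:,1].max(); 
p=edge(W,0,1,y0+.015,y1-.015); print("whistle +x edge slope deg",np.degrees(np.arctan(p[0])),"x at mid",np.polyval(p,(y0+y1)/2),"y range",y0,y1)
b=rect(325,412,170,235,lambda h:((h[...,0]>17)&(h[...,0]<35)&(h[...,1]>110)&(h[...,2]>70)),"b")
B=toworld(b,.020); show("block",B)
f=rect(335,395,175,222,lambda h:((h[...,1]<75)&(h[...,2]>85)),"f")
F=toworld(f,.029); show("fences",F)
i=np.zeros((65*6,115*6,3),np.uint8)
i=cv2.resize(t[170:235,225:412],None,fx=4,fy=4,interpolation=cv2.INTER_CUBIC)
for px,c in((w,(0,0,255)),(b,(255,0,0)),(f,(0,255,0))):
    cv2.polylines(i,[(((px-[225,170])+.5)*4-.5).astype(np.int32)],True,c)
cv2.imwrite("pics/m1.png",i)
```

```text
whistle top rect c,size,ang [508.3 226.8] [ 36.9 131.1] 1.33
[[488.29998779296875, 292.0], [491.3999938964844, 160.89999389648438], [528.2000122070312, 161.6999969482422], [525.2000122070312, 292.79998779296875]]
whistle +x edge slope deg -3.6625891318087413 x at mid 0.5237413854419419 y range 0.16122222349386098 0.2926588101107382Traceback (most recent call last):
  File "<stdin>", line 25, in <module>
  File "<stdin>", line 11, in toworld
  File "h.py", line 11, in onz
    o,d=ray(n,u,v); return o+d*(z-o[2])/d[2]
        ~~~^^^^^^^
  File "h.py", line 7, in ray
    c,f=K(n); M=np.array([[f,0,c["cx"]],[0,f,c["cy"]],[0,0,1]])
        ~^^^
  File "h.py", line 4, in K
    c=ctrl.calibration(n); f=200/np.tan(np.radians(c["vertical_fov"])/2)
ValueError: time passes only in moves, steps and waits
```

```bash
python3 - <<'E'
s=open('h.py').read()
s=s.replace('''def K(n):
    c=ctrl.calibration(n); f''','''import pickle,os
def cal():
    if not os.path.exists("cal.pkl"): pickle.dump({n:ctrl.calibration(n) for n in("top","side")},open("cal.pkl","wb"))
    return pickle.load(open("cal.pkl","rb"))
C=cal()
def K(n):
    c=C[n]; f''')
open('h.py','w').write(s)
E
cat > m.py <<'E'
from h import *
def cont(t,x0,x1,y0,y1,f,close=25):
    c=cv2.resize(t[y0:y1,x0:x1],None,fx=8,fy=8,interpolation=cv2.INTER_CUBIC)
    hsv=cv2.cvtColor(c,cv2.COLOR_BGR2HSV); m=f(hsv).astype(np.uint8)*255
    m=cv2.morphologyEx(m,cv2.MORPH_CLOSE,np.ones((close,close)));m=cv2.morphologyEx(m,cv2.MORPH_OPEN,np.ones((9,9)))
    cs=max(cv2.findContours(m,cv2.RETR_EXTERNAL,cv2.CHAIN_APPROX_NONE)[0],key=cv2.contourArea)
    return (cs[:,0,:]+.5)/8-.5+[x0,y0]
def toworld(px,z,n="top"): return np.array([onz(n,u,v,z)[:2] for u,v in px])
def show(nm,W):
    r=cv2.minAreaRect((W*1000).astype(np.float32)); print(nm,np.round(r[0],1),np.round(r[1],1),round(r[2],2),np.round(cv2.boxPoints(r)).tolist()); return r
E
python3 - <<'E'
from m import *
t=cv2.imread("pics/top0.png")
w=cont(t,225,295,190,230,lambda h:((h[...,1]<75)&(h[...,2]>75))|((h[...,1]>130)&(h[...,2]>120)))
show("whistle top",toworld(w,.039))
g=lambda h:(h[...,1]<75)&(h[...,2]>85)
b=cont(t,325,408,170,235,lambda h:(((h[...,0]>17)&(h[...,0]<35)&(h[...,1]>110)&(h[...,2]>70))|g(h)))
show("block",toworld(b,.020))
f=cont(t,335,395,175,222,g,5)
show("fences",toworld(f,.029))
i=cv2.resize(t[170:235,225:412],None,fx=4,fy=4,interpolation=cv2.INTER_CUBIC)
for px,c in((w,(0,0,255)),(b,(255,0,0)),(f,(0,255,0))):
    cv2.polylines(i,[(((px-[225,170])+.5)*4-.5).astype(np.int32)],True,c)
cv2.imwrite("pics/m1.png",i)
E
```

```text
whistle top [508.3 226.8] [ 36.9 131.1] 1.33 [[488.0, 292.0], [491.0, 161.0], [528.0, 162.0], [525.0, 293.0]]
block [ 531.5 -131. ] [216.7 131.3] 78.64 [[446.0, -224.0], [574.0, -250.0], [617.0, -38.0], [488.0, -12.0]]
fences [ 537.  -107.5] [166.5  92.2] 79.85 [[477.0, -181.0], [568.0, -198.0], [597.0, -34.0], [506.0, -17.0]]
```

View pics/m1.png

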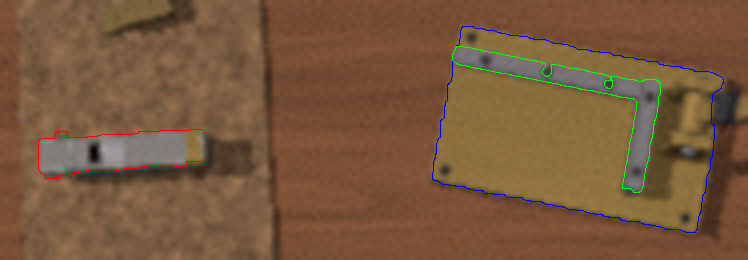

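The contours sit well: whistle red (39–205, 130–178 in the overlay), block blue, fences green with the inner corner near overlay (637,99). Now line fits for angles.

Run:
```python
from m import *
t=cv2.imread("pics/top0.png")
o=lambda p:((np.array(p)+.5)/4-.5)+[225,170]
g=lambda h:(h[...,1]<75)&(h[...,2]>85)
w=cont(t,225,295,190,230,lambda h:((h[...,1]<75)&(h[...,2]>75))|((h[...,1]>130)&(h[...,2]>120)))
b=cont(t,325,408,170,235,lambda h:(((h[...,0]>17)&(h[...,0]<35)&(h[...,1]>110)&(h[...,2]>70))|g(h)))
f=cont(t,335,395,175,222,g,5)
def line(nm,px,a,c,z):   # points near segment a-c (overlay coords)
    a,c=o(a),o(c); d=(c-a)/np.linalg.norm(c-a); n=np.array([-d[1],d[0]])
    s=(px-a)@d; e=(px-a)@n; q=px[(s>0)&(s<np.linalg.norm(c-a))&(abs(e)<1)]
    W=toworld(q,z)*1000; v=cv2.fitLine(W.astype(np.float32),cv2.DIST_HUBER,0,.01,.01).ravel()
    if v[1]>0 and abs(v[1])>abs(v[0]): v[:2]*=-1
    if abs(v[0])>abs(v[1]) and v[0]<0: v[:2]*=-1
    print(nm,len(q),"dir",np.round(v[:2],4),"ang",round(float(np.degrees(np.arctan2(v[1],v[0]))),2),"pt",np.round(v[2:],1)); return v
def X(p,q):
    k=np.linalg.solve(np.array([p[:2],-q[:2]]).T,q[2:]-p[2:]); return np.round(p[2:]+k[0]*p[:2],1)
wu=line("w+x",w,(75,136),(195,130),.039)
wt=line("w tail",w,(205,135),(205,158),.039)
wb=line("w beak",w,(39,145),(39,170),.039)
print("tail +x corner",X(wu,wt),"beak",X(wu,wb))
bu=line("b+x",b,(480,29),(700,72),.02); bl=line("b-x",b,(445,184),(680,230),.02)
br=line("b+y",b,(459,45),(435,170),.02); bR=line("b-y",b,(720,90),(698,220),.02)
c=np.mean([X(bu,br),X(bu,bR),X(bl,br),X(bl,bR)],0);print("block corners",X(bu,br),X(bu,bR),X(bl,br),X(bl,bR),"c",c)
fo=line("f outer",f,(470,48),(640,81),.029)
fi=line("f inner",f,(470,66),(625,97),.02); fe=line("e inner",f,(636,105),(624,180),.02)
print("crimp corner",X(fi,fe))
a=np.radians(-11.4);
for a in(-10.8,-11.2,-11.6):
  a=np.radians(a);R=np.array([[np.cos(a),-np.sin(a)],[np.sin(a),np.cos(a)]]);print("pred corner",R@[30,-45]+c,"seat",R@[17,20]+c)
```

```text
w+x 243 dir [ 0.0693 -0.9976] ang -86.02 pt [523.1 234. ]
w tail 46 dir [0.9997 0.0232] ang 1.33 pt [517.5 161.5]
w beak 50 dir [0.9991 0.042 ] ang 2.41 pt [504.1 292.1]
tail +x corner [528.1 161.7] beak [519.  292.7]
b+x 446 dir [-0.2007 -0.9797] ang -101.58 pt [ 594.7 -142.2]
b-x 476 dir [-0.1988 -0.98  ] ang -101.47 pt [ 469.6 -110.5]
b+y 258 dir [ 0.9822 -0.1878] ang -10.82 pt [547.4 -25.7]
b-y 219 dir [ 0.9789 -0.2045] ang -11.8 pt [ 495.7 -232.7]
block corners [615.9 -38.8] [ 572.9 -248.8] [489.1 -14.6] [ 446.9 -222.5] c [ 531.2   -131.175]
f outer 352 dir [-0.2003 -0.9797] ang -101.55 pt [ 580.8 -112.7]
f inner 310 dir [-0.2012 -0.9796] ang -101.61 pt [ 568.5 -107.8]
e inner 150 dir [ 0.9806 -0.1961] ang -11.31 pt [ 519.8 -172.4]
crimp corner [ 553.8 -179.2]
pred corner [ 552.23647057 -180.99936877] seat [ 551.64652176 -114.71474039]
pred corner [ 551.88812106 -181.14501558] seat [ 551.76093687 -114.85788392]
pred corner [ 551.53876324 -181.28822692] seat [ 551.87434987 -115.00182272]
```

```bash
cat > go.py <<'E'
from h import *
import sys
def go(x,y,z,yaw): # yaw: tool-y angle deg in world (mod 180)
    s=ctrl.state(); R=np.array(s["eef_rot"]); p=np.array(s["position"])
    cur=np.degrees(np.arctan2(R[1,1],R[0,1])); d=(yaw-cur+90)%180-90
    print("t",s["clock"],"tcp",np.round(p,4),"yaw",round(cur,2),"F",np.round(s["ft_force"],1),"w",round(s["width"]*.093,4),"tilt",np.round(R[:2,2],4))
    print("shift tool",np.round(R.T@(np.array([x,y,z])-p),4),"turn",round(-np.radians(d),4))
go(*map(float,sys.argv[1:]))
E
python3 go.py .511 .2205 .10 3.8
```

```text
t 0.1 tcp [0.2286 0.6077 0.2286] yaw 69.39 F [-0.3 -0.5 -0.2] w 0.093 tilt [-0.0008 -0.0022]
shift tool [-0.4006 -0.2627  0.1292] turn 1.1447
```

step_arm(
  series=[
    [[-0.02,-0.013,0.0,0.06,0.06],[-0.06,-0.04,0.0,0.18,0.06],[-0.11,-0.07,0.0,0.34,0.06],[-0.16,-0.105,0.01,0.5,0.06],[-0.21,-0.138,0.03,0.66,0.06],[-0.26,-0.17,0.05,0.82,0.06],[-0.31,-0.203,0.07,0.96,0.06],[-0.35,-0.23,0.09,1.06,0.06],[-0.38,-0.25,0.11,1.12,0.06],[-0.4006,-0.2627,0.1292,1.1447,0.06],[-0.4006,-0.2627,0.1292,1.1447,0.06],[-0.4006,-0.2627,0.1292,1.1447,0.06]],
  ],
  grip_force=8,
)

```text
clock: 1.6
position: [0.5106, 0.223, 0.1007]
eef_rot: [[-0.068, 0.998, -0.001], [0.998, 0.068, 0.001], [0.001, -0.001, -1.0]]
ft_force: [0.2, -0.1, 0.1]
width: 0.643
gripper_force: 0.0
```

```bash
python3 go.py .511 .2205 .0285 3.8
python3 - <<'E'
from h import *
t=ctrl.capture("top"); s=ctrl.capture("side"); cv2.imwrite("pics/t1.png",t); cv2.imwrite("pics/s1.png",s)
# project whistle outline (top edges, est pose) onto side image as a check
c=np.array([.5106,.2257]); a=np.radians(-86.2); d=np.array([np.cos(a),np.sin(a)]); n=np.array([-d[1],d[0]])
for img,nm in((s,"side"),):
    u,v=pix(nm,(*c,.04)).astype(int); k=5
    cr=cv2.resize(img[v-55:v+55,u-75:u+75],None,fx=k,fy=k,interpolation=cv2.INTER_CUBIC)
    for z in(.005,.039):
        for X in(65,):
            for Y in(13,-13):
                q=pix(nm,(*(c+X/1e3*d+Y/1e3*n),z)); cv2.circle(cr,tuple(((q-[u-75,v-55]+.5)*k).astype(int)),3,(0,0,255),1)
    q=[pix(nm,(*(c+X/1e3*d+Y/1e3*n),.039)) for X,Y in((-65,13),(-65,-13))]
    for p in q: cv2.circle(cr,tuple(((p-[u-75,v-55]+.5)*k).astype(int)),3,(0,0,255),1)
    cv2.imwrite("pics/s1c.png",cr)
E
```

```text
t 1.6 tcp [0.5106 0.223  0.1007] yaw 3.92 F [ 0.2 -0.1  0.1] w 0.0598 tilt [-0.0007  0.0012]
shift tool [-0.0026  0.0003  0.0722] turn 0.002
```

View pics/s1c.png

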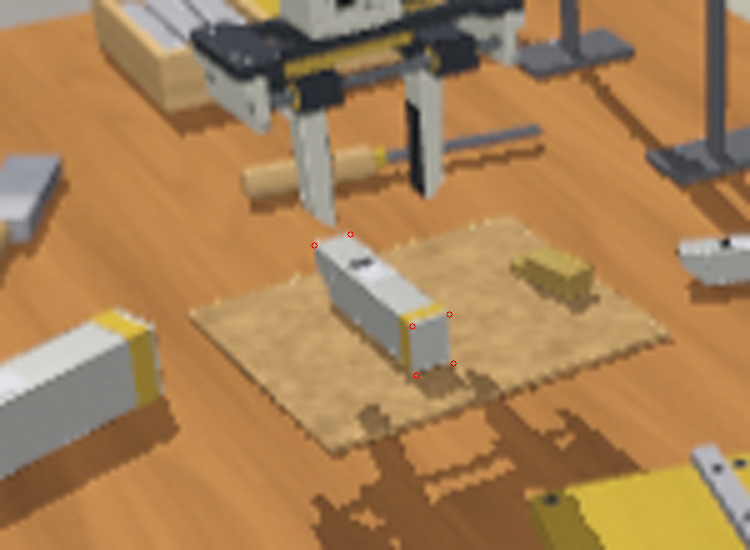

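The side crop shows the whistle at about (385,300), with its band towards the camera. My projected corners land within a pixel of it, so the pose holds and I'll descend.

step_arm(
  series=[
    [[-0.0026,0.0003,0.02,0.002,0.06],[-0.0026,0.0003,0.045,0.002,0.06],[-0.0026,0.0003,0.062,0.002,0.06],[-0.0026,0.0003,0.0722,0.002,0.06],[-0.0026,0.0003,0.0722,0.002,0.045],[-0.0026,0.0003,0.0722,0.002,0.035],[-0.0026,0.0003,0.0722,0.002,0.029],[-0.0026,0.0003,0.0722,0.002,0.026],[-0.0026,0.0003,0.0722,0.002,0.022],[-0.0026,0.0003,0.0722,0.002,0.02],[-0.0026,0.0003,0.0722,0.002,0.02],[-0.0026,0.0003,0.0722,0.002,0.02]],
  ],
  grip_force=12,
)

```text
clock: 3.2
position: [0.512, 0.2189, 0.0286]
eef_rot: [[-0.064, 0.998, 0.0], [0.998, 0.064, 0.0], [0.0, 0.0, -1.0]]
ft_force: [-1.0, -0.3, 4.6]
width: 0.281
gripper_force: 12.0
```

```bash
python3 go.py .53 .17 .10 3.8
```

```text
t 3.2 tcp [0.512  0.2189 0.0286] yaw 3.68 F [-1.  -0.3  4.6] w 0.0261 tilt [0.0004 0.0003]
shift tool [-0.05    0.0149 -0.0714] turn -0.002
```

step_arm(
  series=[
    [[0,0,-0.005,0,0.02],[0,0,-0.02,0,0.02],[0,0,-0.045,0,0.02],[0,0,-0.07,0,0.02],[0,0,-0.0714,0,0.02]],
  ],
  grip_force=16,
)

```text
clock: 3.82
position: [0.5131, 0.2194, 0.1018]
eef_rot: [[-0.064, 0.998, 0.004], [0.998, 0.064, 0.002], [0.002, 0.004, -1.0]]
ft_force: [-0.5, 0.2, -1.3]
width: 0.279
gripper_force: 16.0
```

```bash
python3 go.py .545 -.108 .10 -11.5
```

```text
t 3.825 tcp [0.5131 0.2194 0.1018] yaw 3.69 F [-0.5  0.2 -1.3] w 0.026 tilt [0.0043 0.0018]
shift tool [-0.3287  0.0107  0.0013] turn 0.2651
```

step_arm(
  series=[
    [[-0.015,0.001,0,0.01,0.02],[-0.045,0.002,0,0.03,0.02],[-0.085,0.003,0,0.06,0.02],[-0.13,0.005,0,0.1,0.02],[-0.175,0.006,0,0.14,0.02],[-0.22,0.007,0,0.18,0.02],[-0.26,0.008,0,0.21,0.02],[-0.29,0.009,0,0.24,0.02],[-0.315,0.0105,0,0.258,0.02],[-0.3287,0.0107,0.0,0.2651,0.02],[-0.3287,0.0107,0.0,0.2651,0.02],[-0.3287,0.0107,0.0,0.2651,0.02]],
  ],
)

```text
clock: 5.32
position: [0.5432, -0.107, 0.0992]
eef_rot: [[0.198, 0.98, -0.001], [0.98, -0.198, 0.001], [0.001, -0.001, -1.0]]
ft_force: [0.4, -0.3, -1.3]
width: 0.277
gripper_force: 16.0
```

```bash
python3 go.py .545 -.108 .054 -11.5
python3 - <<'E'
from h import *
t=ctrl.capture("top"); s=ctrl.capture("side"); cv2.imwrite("pics/t2.png",t); cv2.imwrite("pics/s2.png",s)
a=cv2.resize(t[165:235,320:420],None,fx=4,fy=4,interpolation=cv2.INTER_CUBIC)
b=cv2.resize(s[140:290,280:420],None,fx=2.857,fy=2.857,interpolation=cv2.INTER_CUBIC)
cv2.imwrite("pics/c2.png",cv2.hconcat([cv2.copyMakeBorder(a,0,b.shape[0]-a.shape[0],0,0,0),b]))
E
```

```text
t 5.325 tcp [ 0.5432 -0.107   0.0992] yaw -11.41 F [ 0.4 -0.3 -1.3] w 0.0257 tilt [-0.0012  0.0014]
shift tool [-0.0007  0.002   0.0452] turn 0.0017
```

View pics/c2.png

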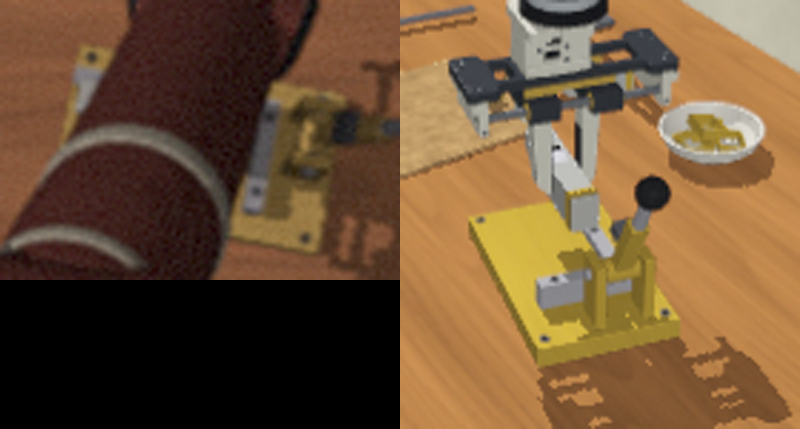

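The side view (right half) shows the whistle hanging level in the jaws at about crop (578,190), tail towards the lever. The arm hides it from the top camera. I lower it short of the bed, then ease it down on force.

step_arm(
  series=[
    [[-0.0007,0.001,0.015,0.0017,0.02],[-0.0007,0.002,0.032,0.0017,0.02],[-0.0007,0.002,0.044,0.0017,0.02],[-0.0007,0.002,0.05,0.0017,0.02],[-0.0007,0.002,0.053,0.0017,0.02],[-0.0007,0.002,0.0535,0.0017,0.02],[-0.0007,0.002,0.0535,0.0017,0.02]],
  ],
)

```text
clock: 6.3
position: [0.5457, -0.1097, 0.0465]
eef_rot: [[0.201, 0.98, 0.001], [0.98, -0.201, -0.0], [-0.0, 0.001, -1.0]]
ft_force: [-0.7, -0.1, -1.6]
width: 0.276
gripper_force: 16.0
```

```bash
python3 go.py .545 -.108 .0434 -11.5
```

```text
t 6.3 tcp [ 0.5457 -0.1097  0.0465] yaw -11.6 F [-0.7 -0.1 -1.6] w 0.0256 tilt [ 0.0008 -0.0002]
shift tool [ 0.0015 -0.001   0.0031] turn -0.0018
```

step_arm(
  series=[
    [[0,0,0.001,0,0.02],[0,0,0.0018,0,0.02],[0,0,0.0024,0,0.02],[0,0,0.0024,0,0.02]],
  ],
)

```text
clock: 6.8
position: [0.5453, -0.1095, 0.0437]
eef_rot: [[0.201, 0.98, -0.0], [0.98, -0.201, -0.0], [-0.0, -0.0, -1.0]]
ft_force: [-0.6, -0.5, -0.5]
width: 0.278
gripper_force: 16.0
```

```bash
python3 go.py .545 -.108 .0434 -11.5
```

```text
t 6.8 tcp [ 0.5453 -0.1095  0.0437] yaw -11.6 F [-0.6 -0.5 -0.5] w 0.0259 tilt [-0.0002 -0.    ]
shift tool [ 0.0014 -0.0006  0.0003] turn -0.0017
```

step_arm(
  series=[
    [[0,0,0.0004,0,0.02],[0,0,0.0006,0,0.02],[0,0,0.0006,0,0.02]],
  ],
)

```text
clock: 7.18
position: [0.5454, -0.1096, 0.0436]
eef_rot: [[0.201, 0.98, 0.0], [0.98, -0.201, 0.0], [0.0, 0.0, -1.0]]
ft_force: [-1.6, -0.3, 5.1]
width: 0.279
gripper_force: 16.0
```

step_arm(
  series=[
    [[0,0.001,-0.0002,0,0.02],[0,0.003,-0.0002,0,0.02],[0,0.0045,-0.0002,0,0.02],[0,0.005,-0.0002,0,0.02],[0,0.005,-0.0002,0,0.02]],
  ],
)

```text
clock: 7.8
position: [0.5506, -0.1107, 0.0436]
eef_rot: [[0.201, 0.98, 0.0], [0.98, -0.201, -0.0], [-0.0, 0.0, -1.0]]
ft_force: [-1.8, -0.2, 4.4]
width: 0.281
gripper_force: 16.0
```

```bash
python3 go.py .5505 -.1216 .0434 -11.5
```

```text
t 7.8 tcp [ 0.5506 -0.1107  0.0436] yaw -11.6 F [-1.8 -0.2  4.4] w 0.0262 tilt [ 0.0004 -0.0001]
shift tool [-0.0107  0.0021  0.0002] turn -0.0018
```

Only sliding friction so far; on in small steps.

step_arm(
  series=[
    [[0,0.0007,0,0,0.02],[0,0.0014,0,0,0.02],[0,0.0014,0,0,0.02]],
  ],
)

```text
clock: 8.18
position: [0.552, -0.111, 0.0436]
eef_rot: [[0.201, 0.98, 0.0], [0.98, -0.201, -0.0], [-0.0, 0.0, -1.0]]
ft_force: [-1.1, 0.0, 5.9]
width: 0.277
gripper_force: 16.0
```

step_arm(
  series=[
    [[0,0.0005,0,0,0.02],[0,0.001,0,0,0.02],[0,0.001,0,0,0.02]],
  ],
)

```text
clock: 8.55
position: [0.5529, -0.1112, 0.0436]
eef_rot: [[0.201, 0.98, 0.0], [0.98, -0.201, -0.0], [-0.0, 0.0, -1.0]]
ft_force: [-1.6, -0.3, 6.0]
width: 0.276
gripper_force: 16.0
```

step_arm(
  series=[
    [[0,0.0005,-0.0002,0,0.02],[0,0.001,-0.0002,0,0.02],[0,0.001,-0.0002,0,0.02]],
  ],
)

```text
clock: 8.93
position: [0.5538, -0.1114, 0.0436]
eef_rot: [[0.201, 0.98, 0.0], [0.98, -0.201, -0.0], [-0.0, 0.0, -1.0]]
ft_force: [-0.7, 0.5, 4.5]
width: 0.281
gripper_force: 16.0
```

step_arm(
  series=[
    [[0,0.0004,0,0,0.02],[0,0.0008,0,0,0.02],[0,0.0008,0,0,0.02]],
  ],
)

```text
clock: 9.3
position: [0.5544, -0.1115, 0.0436]
eef_rot: [[0.201, 0.98, 0.0], [0.98, -0.201, -0.0], [-0.0, 0.0, -1.0]]
ft_force: [-1.1, -0.9, 5.2]
width: 0.282
gripper_force: 16.0
```

step_arm(
  series=[
    [[0,0.0004,0,0,0.02],[0,0.0008,0,0,0.02],[0,0.0008,0,0,0.02]],
  ],
)

```text
clock: 9.68
position: [0.5548, -0.1115, 0.0436]
eef_rot: [[0.201, 0.98, -0.001], [0.98, -0.201, 0.0], [-0.0, -0.001, -1.0]]
ft_force: [-1.8, 0.6, 6.0]
width: 0.283
gripper_force: 16.0
```

step_arm(
  series=[
    [[0,0.0004,0,0,0.02],[0,0.0008,0,0,0.02],[0,0.0008,0,0,0.02]],
  ],
)

```text
clock: 10.05
position: [0.5548, -0.1115, 0.0436]
eef_rot: [[0.201, 0.98, -0.002], [0.98, -0.201, 0.001], [0.0, -0.003, -1.0]]
ft_force: [-3.7, 0.8, 7.4]
width: 0.281
gripper_force: 16.0
```

step_arm(
  series=[
    [[0,-0.0008,-0.0003,0,0.02],[-0.002,-0.0008,-0.0003,0,0.02],[-0.005,-0.0008,-0.0003,0,0.02],[-0.007,-0.0008,-0.0003,0,0.02],[-0.0075,-0.0008,-0.0003,0,0.02],[-0.0075,-0.0008,-0.0003,0,0.02]],
  ],
)

```text
clock: 10.8
position: [0.5533, -0.119, 0.0437]
eef_rot: [[0.201, 0.98, -0.001], [0.98, -0.201, 0.0], [-0.0, -0.001, -1.0]]
ft_force: [-1.2, 1.4, 2.4]
width: 0.278
gripper_force: 16.0
```

step_arm(
  series=[
    [[-0.0005,0,0,0,0.02],[-0.001,0,0,0,0.02],[-0.001,0,0,0,0.02]],
  ],
)

```text
clock: 11.18
position: [0.5531, -0.1199, 0.0437]
eef_rot: [[0.201, 0.98, -0.001], [0.98, -0.201, 0.0], [-0.0, -0.001, -1.0]]
ft_force: [-2.6, 2.3, 1.7]
width: 0.277
gripper_force: 16.0
```

step_arm(
  series=[
    [[-0.0005,0,0,0,0.02],[-0.001,0,0,0,0.02],[-0.001,0,0,0,0.02]],
  ],
)

```text
clock: 11.55
position: [0.5529, -0.121, 0.0436]
eef_rot: [[0.201, 0.98, -0.001], [0.98, -0.201, -0.0], [-0.0, -0.001, -1.0]]
ft_force: [-1.9, 1.7, 1.4]
width: 0.279
gripper_force: 16.0
```

```bash
python3 go.py .5525 -.1216 .0436 -11.5; python3 -c "
from h import *
s=ctrl.state();print(s['torque'])"
```

```text
t 11.55 tcp [ 0.5529 -0.121   0.0436] yaw -11.61 F [-1.9  1.7  1.4] w 0.026 tilt [-0.0009 -0.0001]
shift tool [-0.0007 -0.0002  0.    ] turn -0.0019
[0.28047235 0.71347355 0.00380224]
```

step_arm(
  series=[
    [[-0.0005,0,0,0,0.02],[-0.001,0,0,0,0.02],[-0.001,0,0,0,0.02]],
  ],
)

```text
clock: 11.92
position: [0.5529, -0.1211, 0.0437]
eef_rot: [[0.201, 0.98, -0.001], [0.98, -0.201, 0.001], [0.001, -0.001, -1.0]]
ft_force: [-2.2, 3.8, 0.1]
width: 0.278
gripper_force: 16.0
```

step_arm(
  series=[
    [[-0.0004,0,0,0,0.02],[-0.0008,0,0,0,0.02],[-0.0008,0,0,0,0.02]],
  ],
)

```text
clock: 12.3
position: [0.5529, -0.1211, 0.0437]
eef_rot: [[0.2, 0.98, -0.001], [0.98, -0.2, 0.002], [0.002, -0.001, -1.0]]
ft_force: [-1.7, 5.0, 0.4]
width: 0.281
gripper_force: 16.0
```

step_arm(
  series=[
    [[0,0.0005,0.0004,0,0.02],[0,0.001,0.0006,0,0.02],[0,0.0014,0.0006,0,0.02],[0,0.0014,0.0006,0,0.02]],
  ],
)

```text
clock: 12.8
position: [0.5529, -0.1211, 0.0436]
eef_rot: [[0.2, 0.98, -0.003], [0.98, -0.2, 0.003], [0.002, -0.004, -1.0]]
ft_force: [-6.0, 5.1, 5.7]
width: 0.273
gripper_force: 16.0
```

Run:
```python
from h import *
for i in range(3):
    s=ctrl.capture("side"); st=ctrl.state(); R=np.array(st["eef_rot"])
    print(st["clock"],np.round(st["position"],4),"F tool",np.round(R.T@st["ft_force"],1),"T",np.round(R.T@st["torque"],2),"yaw",np.degrees(np.arctan2(R[1,1],R[0,1])),"tilt",np.round(R[:2,2],4))
cv2.imwrite("pics/c3.png",cv2.resize(s[165:280,290:390],None,fx=5,fy=5,interpolation=cv2.INTER_CUBIC))
```

```text
12.85 [ 0.5529 -0.1211  0.0437] F tool [ 4.6 -6.3 -5.3] T [1.56 0.89 0.02] yaw -11.554046619629537 tilt [-0.0032  0.003 ]
12.9 [ 0.5529 -0.1211  0.0437] F tool [ 4.  -6.4 -6.6] T [1.57 0.81 0.02] yaw -11.551823019003173 tilt [-0.0031  0.003 ]
12.95 [ 0.5529 -0.1212  0.0437] F tool [ 4.4 -6.2 -6.6] T [1.55 0.82 0.01] yaw -11.555061963037415 tilt [-0.0032  0.003 ]
```

View pics/c3.png

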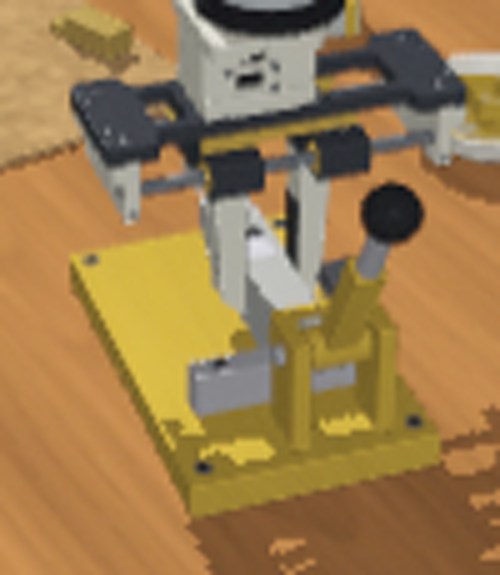

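The side view shows the whistle flat on the bed. Its tail is at the end fence (about 275,310), its side is along the long fence, and the lever is still leaning back. The tool feels steady presses of about 4.5 N and 6.3 N on the two fences, with almost no yaw torque, and the position matches the measured corner. Handing in.

```bash
python3 -c "
from bench import ctrl
print(ctrl.close_job())"
```

```text
the job is handed in; nothing more can be done
None
```

I handed in the job at about 13 s with the middle-sized whistle window up on the bed, tail towards the lever. It is held in a 16 N grip and pressed into the corner at about 6 N on the long fence and 4.5 N on the end fence; the lever is still open and the arm touched nothing else, but the hand-in returned no verdict.

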